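# Bolt the carving-tool chest

## Robot

A 7-joint arm with a two-finger parallel gripper is mounted at the origin on the work surface. World frame = base frame: x ahead of the robot, y to its left, z up, the work surface at z = 0. Lengths are in m, angles in rad, forces in N, time in s.
With the tool pointing down it reaches from about 0.425 to 0.875 m from the base axis. Payload 8.4 kg.
Tool frame: the origin (TCP) lies where the fingers leave the gripper's body, on its centre line; the fingertips stand 70 mm ahead of it and the grasp point (between the pads) lies 51 mm ahead of it (ctrl.tcp_to_tips is the distance from the TCP to the fingertips, in m); z points along the fingers, y is the line along which they close (so a half turn about z gives the same grasp; the last joint's range is limited). The gripper opens to 87 mm and grips with 3 to 60 N. Pads are 19 mm wide; open, the fingers measure 117 mm over their backs; the gripper's body (75 mm by 190 mm) begins 51 mm behind the grasp point.
Start: joints at [-1.364, 0.333, 0.04, 1.465, -0.013, 1.343, -0.059], TCP at [0.196, 0.62, 0.292] pointing down, gripper open.
Joint ranges: [-2.58, 2.58], [-0.38, 2.09], [-1.3, 1.39], [0.25, 2.4], [-1.5, 4.64], [0.08, 2.09], [-2.65, 2.65]. Speed limits (rad/s): [2.22, 2.22, 2.79, 2.79, 3.14, 3.14, 3.14].

## Interface

Orientations are given as [roll, pitch, yaw] about the fixed x, y, z axes, in that order (R = Rz(yaw) Ry(pitch) Rx(roll)).
In Python, from rig import ctrl gives the robot as it stands.
- The arm moves only by the tool play_rows, never from a script. Its argument "plan" is a list that holds one entry, the list of rows, each a list of 7 numbers: the shift along the tool's x, y, z scaled (see below), then the turn, a rotation vector about the tool's x, y, z scaled (see below), then the opening, from -1 (shut) to 1 (fully open). In form: [[[tx, ty, tz, ax, ay, az, fingers], ...]]. A call has exactly 8 rows; each row shifts and turns the commanded pose from where the row before left it, along the tool's axes as they then stand; what a row does not reach is not made up. The controller multiplies each number of a shift by 20 mm and each number of a turn by pi/4 rad. A row lasts 1/10 s, in which the tool goes at most 50 mm and 8.59 degrees, less where a joint would pass 70% of its speed; a pose out of reach is approached as far as the arm can. A call with a number of a shift or a turn outside -1 to 1 is refused whole. A call with a gripper value outside its range is refused whole. The fingers move at their own pace and stop on an object; "newtons" is the grip in N (left out, the last holds). Time passes only in rows, so rows that do not move let the fingers close, or fill a call up. It gives the time, the measured TCP pose, the force, the opening and the grip force at its end, in the units of the state.
- ctrl.sense(): the state, without advancing time (a new reading comes with each control period).
- ctrl.get_image(name): name is "side" or "top"; returns (picture, depth): 480x640x3 uint8, red, green, blue; 480x640 float32, m along the optical axis (not along the pixel's ray), 0 where there is no reading.
- ctrl.camera_info(name): a dict with "mtx" (3x3 intrinsics, pixels), "k1" (the pictures are not rectified: a ray, as slopes to the right and down, at radius r is drawn at 1 + k1 r^2 times it, then the intrinsics apply), "R" (3x3) and "t" (3): a world point X has camera coordinates R X + t. Camera axes: x right, y down, z forward; pixel columns grow to the right and rows downward; lengths in m; the calibration is good to about 2 mm. A picture is of the moment at which its call begins. camera_info takes no time and is no camera call.
- ctrl.job_done(): hands the job in; it is judged then, once.
The state is a dict: "t": time; "joint_positions": joint angles; "joint_velocities": joint speeds; "joint_torque": joint torques, N m; "eef_pos": TCP position; "eef_rot": TCP orientation; "contact_force": force on the tool from outside, world axes, zero at the start; "moment": the same for the moment, N m; "width": finger opening in m; "grasp_force": force on a finger pad.
Only numpy, scipy, OpenCV 4.12 (cv2) and the standard library are available. Lean on these libraries where they do the work, as an engineer would, in place of code of your own. Each camera call takes 0.05 s, during which the arm holds its last target. There are 200 camera calls.

## Task

The lid of the carving-tool chest is shut but not bolted. Slide the barrel bolt on top of the lid across with its red handle up, into the catch on the chest's fixed end, find the notch in the yellow guide by feel, turn the handle fully down into it, and let go. Be gentle: do not force the handle against the guide, and leave the other things on the bench and on the chest where they are.

Things in the scene. Friction and masses are not known exactly. Their poses are not given: they have to be found in the camera images.
- plate: Black steel base plate of the barrel bolt on the lid of a wooden chest (264 x 460 mm, 130 mm high, fixed). Origin: on the lid's top, straight below the bolt's axis, where the handle stands when joint bolt is 0. z up; +y the way the bolt slides to close; -x to the chest's front edge (37 mm off), the side to which the handle turns down. The bolt's axis runs along y, 26 mm above the origin.
- guide (a point): Point on the top edge of the yellow guide, at plate y = 0: an upright steel strip along the front of the bolt, plate x = -16 to -11 mm, top 52 mm above the lid (26 mm above the bolt's axis). It keeps the handle from turning down (the stem meets it at about 0.26 rad) except at its one notch. The knob passes clear above it. Pressing at the knob loads the guide about twice as much: keep it light.
- notch_range (a point): Middle of the stretch where the notch may be (plate y = 54 mm, guide top), NOT the notch itself, which is not measured: it is centred anywhere from 12 mm before to 12 mm after this point, so joint bolt 0.042 to 0.066. 12 mm wide for the 8 mm stem: the stem goes in within about 2 mm of its centre. 12 mm beyond the notch a hard yellow stop ends the slot. On the notch's floor the stem lies level.
- catch (a point): Centre of the steel catch staple on the chest's fixed end, at the bolt's axis height, plate y = 158 mm; it stands 42 mm above the lid. Two steel saddles, 38 mm high, carry the bolt at plate y = -55 and +101 mm. With the handle turned down the bolt's tip is well inside the catch or beyond it.
- knob: The handle's end: red ball knob, 22 mm in diameter, on a steel stem of 8 mm diameter. The origin is the ball's centre, 60 mm from the bolt's axis; z points along the stem, away from the bolt; y along the bolt. The stem is rigid and square to the bolt; the ball is free to turn between two pads that pinch it along y.
- bolt (a joint): Slide of the bolt along the plate's +y in m: about 0 to 0.012 at the start (open). It takes about 3 N to slide, and stays where it is left.
- handle (a joint): Turn of the handle about the bolt's axis in rad: 0 upright, positive leaning to the chest's front (plate -x), 1.57 level, fully down in the notch. It turns easily (0.03 N m of friction) and stays where it is left near upright; in the notch its weight holds it down. Near upright at the start.
- sander: Bystander on the chest's lid, behind the bolt: cork sanding block 65 x 110 x 26 mm; origin at the centre of its underside.
- gouge: Bystander on the lid, behind the bolt: carving gouge with a wooden handle, 24 mm thick, 230 mm long; origin on its underside.
- goblet: Bystander on the bench: lidded carved goblet, 104 mm wide, 160 mm high; origin at the centre of its foot.
- bird: Bystander on the bench: slim carved bird on a disc of 80 mm, 200 mm high; origin at the centre of its foot.
- glue: Bystander on the bench: glue jar, 60 mm wide, 110 mm high; origin at the centre of its underside.
- bookstand: Bystander on the bench: folding wooden book stand, crossed boards, 130 x 110 mm, 120 mm high; origin at the centre of its underside.

How it is judged:
By the outcome, as a careful person would: the job done as asked, in the order asked, and still so for the second after the job is handed in, with the robot touching nothing.
It also fails if it takes over 64 s, if anything falls off the work surface, if the arm or the gripper's body presses on something with over 40 N, if the wrist force passes 120 N, or if a joint passes its speed limit or range.

## Working session

There is one attempt and no reset: what is moved stays moved. The work goes in short steps, Python scripts to look and compute and a tool call to move; the robot and the scene stay as the last step left them, time stands still between calls to the robot, and variables do not carry over. Pictures are saved under pics/ and viewed, at most 10 in all, crops included, and the job is handed in when it is done.

Besides the shell and the picture viewer there is one more tool, called after "Request:" by a JSON object that holds its "name" and its "arguments", one argument or row to a line. play_rows: Moves the arm, as the interface text tells. Shifts and turns lie within -1 to 1; 1 stands for 20 mm of shift or pi/4 rad of turn. Its arguments: {"type":"object","properties":{"plan":{"type":"array"},"newtons":{"type":"number"}},"required":["plan"]}

```bash
mkdir -p pics; ls
python3 - <<'E'
from rig import ctrl
import cv2,numpy as np
s=ctrl.sense(); print(s)
for n in("side","top"):
    p,d=ctrl.get_image(n); cv2.imwrite(f"pics/{n}0.png",p[:,:,::-1]); np.savez(f"/tmp/{n}0.npz",p=p,d=d)
    i=ctrl.camera_info(n); print(n,i)
E
```

```text
pics
{'t': 0.0, 'joint_positions': array([-1.36421116,  0.33395965,  0.03986975,  1.46630555, -0.01339545,
        1.34329094, -0.0584756 ]), 'joint_velocities': array([-0.00059325, -0.00064994,  0.00267267,  0.00126876,  0.00087464,
        0.00017104,  0.00137278]), 'joint_torque': array([-4.63285796e-04, -6.56356430e+01,  1.33493822e+00, -4.03800201e+01,
       -5.98321413e-02,  4.48942138e-02,  1.85433823e-04]), 'eef_pos': array([0.19558743, 0.6194903 , 0.29131084]), 'eef_rot': array([-3.13989930e+00,  1.19731062e-04,  2.83581917e+00]), 'contact_force': array([ 0.77201094,  0.80772329, -1.33713387]), 'moment': array([-0.03779633,  0.06065429, -0.00686656]), 'grasp_force': 0.0, 'width': 0.08671008537742714}
side {'mtx': array([[565.60896485,   0.        , 318.20250111],
       [  0.        , 565.60896485, 236.8370454 ],
       [  0.        ,   0.        ,   1.        ]]), 'k1': -0.1750932388534483, 'R': array([[ 0.74970408, -0.66151329, -0.01854624],
       [-0.47911533, -0.52323089, -0.70475381],
       [ 0.45650005,  0.5372426 , -0.70920949]]), 't': array([-0.45925636,  0.42476999,  1.14370589])}
top {'mtx': array([[497.12046323,   0.        , 318.54738059],
       [  0.        , 497.12046323, 241.37779842],
       [  0.        ,   0.        ,   1.        ]]), 'k1': 0.009019450984751041, 'R': array([[ 0.02019714, -0.9995986 , -0.01986749],
       [-0.99172585, -0.01751043, -0.127174  ],
       [ 0.12677506,  0.02227166, -0.99168143]]), 't': array([0.00812831, 0.6477791 , 1.28832866])}
```

View pics/side0.png

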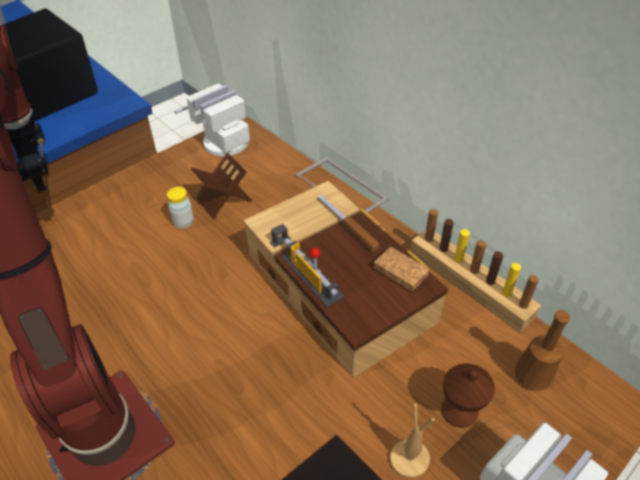

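View pics/top0.png

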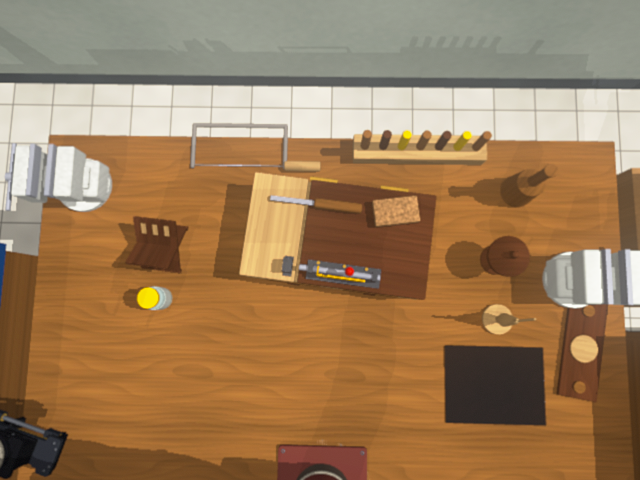

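The top view shows the chest with the red knob at about (349,271), the yellow guide just in front of it along (312–368, 270–282) and the catch at (288,266). The side view shows the knob at (315,253), the guide at (308,268) and the catch at (279,236). Plate +y is therefore roughly world +y.

```bash
cat > h.py <<'E'
import numpy as np, cv2
from rig import ctrl
def ray(n,uv):
    i=ctrl.camera_info(n); d=np.array([i['k1'],0,0,0,0.])
    p=cv2.undistortPoints(np.array(uv,float).reshape(-1,1,2),i['mtx'],d).reshape(-1,2)
    R,t=i['R'],i['t']; return -R.T@t, np.c_[p,np.ones(len(p))]@R
def onz(n,uv,z):
    c,v=ray(n,uv); return c+v*((z-c[2])/v[:,2])[:,None]
def tri(a,b):
    (c1,v1),(c2,v2)=ray('side',a),ray('top',b); v1,v2=v1[0],v2[0]
    k=np.linalg.lstsq(np.c_[v1,-v2],c2-c1,rcond=None)[0]
    p,q=c1+k[0]*v1,c2+k[1]*v2; return (p+q)/2,np.linalg.norm(p-q)
def mask(p,lo,hi,roi):
    h=cv2.cvtColor(p,cv2.COLOR_RGB2HSV); h[:,:,0]=(h[:,:,0].astype(int)+20)%180
    m=cv2.inRange(h,lo,hi); o=np.zeros_like(m); x0,y0,x1,y1=roi; o[y0:y1,x0:x1]=m[y0:y1,x0:x1]; return o
def red(p,roi):
    m=mask(p,(10,190,110),(26,255,255),roi); ys,xs=np.nonzero(m); return np.array([xs.mean(),ys.mean()]),len(xs)
def yel(p,roi):
    m=mask(p,(40,170,110),(52,255,255),roi); ys,xs=np.nonzero(m); return np.c_[xs,ys]
E
python3 - <<'E'
from h import *
P={n:np.load(f'/tmp/{n}0.npz') for n in('side','top')}
R={'side':(265,225,350,310),'top':(290,250,390,295)}
r={n:red(P[n]['p'],R[n]) for n in P}; print(r)
print('knob',tri(r['side'][0],r['top'][0]))
for n in P:
    y=yel(P[n]['p'],R[n]); vx=cv2.fitLine(y.astype(np.float32),cv2.DIST_L2,0,.01,.01).ravel()
    a=y[y[:,0].argmin()],y[y[:,0].argmax()]; print(n,len(y),vx,a)
    print(onz(n,a,.18))
for n in P: cv2.imwrite(f'/tmp/x{n}.png',0)if 0 else None
a=cv2.resize(P['side']['p'][210:320,240:370],None,fx=5,fy=5,interpolation=2)
b=cv2.resize(P['top']['p'][245:300,270:395],None,fx=5,fy=5,interpolation=2)
cv2.imwrite('pics/c.png',np.vstack([a[:, :625][:325],b])[:,:,::-1]) 
d=P['top']['d']; print('lid depth check')
i=ctrl.camera_info('top')
def pt(u,v):
    c,w=ray('top',[[u,v]]); return c+w[0]*d[v,u]
for uv in[(270,240),(410,270),(349,271),(288,266),(250,277),(430,297),(437,194)]:print(uv,pt(*uv).round(3))
E
```

```text
{'side': (array([314.68674699, 252.14457831]), 83), 'top': (array([349.18367347, 270.81632653]), 49)}
knob (array([ 0.55838091, -0.05554259,  0.21762759]), np.float64(0.0007690009028442755))
side 406 [  0.58896893   0.80815566 305.09607    267.23398   ] (array([290, 248]), array([321, 285]))
[[ 0.54866693  0.01878995  0.18      ]
 [ 0.52824543 -0.10959922  0.18      ]]
top 179 [9.8636925e-01 1.6454706e-01 3.3845810e+02 2.7627374e+02] (array([316, 273]), array([366, 268]))
[[ 0.55399737  0.02179928  0.18      ]
 [ 0.56811081 -0.09660815  0.18      ]]
lid depth check
(270, 240) [0.637 0.139 0.134]
(410, 270) [ 0.569 -0.209  0.129]
(349, 271) [ 0.557 -0.055  0.226]
(288, 266) [0.57  0.089 0.174]
(250, 277) [0.551 0.207 0.002]
(430, 297) [ 0.506 -0.283  0.002]
(437, 194) [ 0.791 -0.305  0.001]
```

View pics/c.png

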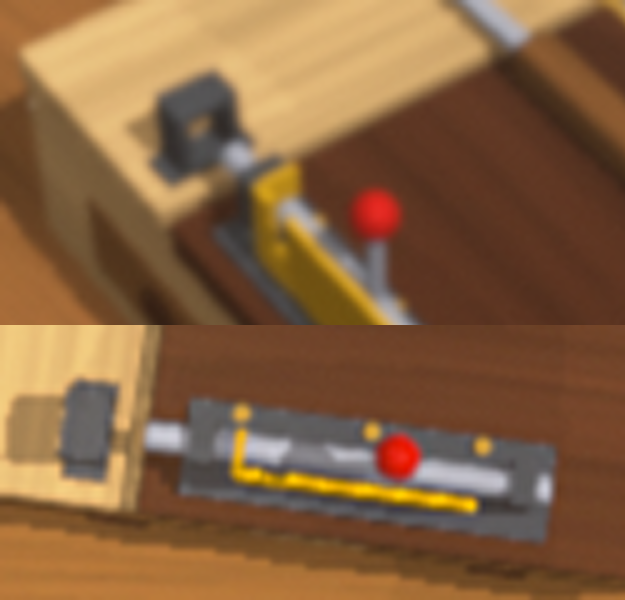

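The crop shows the knob upright. The guide runs from its right end up to a cross stop near (240,455) in the top part, with a possible gap in the guide just before the stop. Next I'll set up the plate frame and use that gap as a rough first guess for the notch.

Run:
```python
from h import *
P={n:np.load(f'/tmp/{n}0.npz') for n in('side','top')}
R={'side':(265,225,350,310),'top':(290,250,390,295)}
y=yel(P['top']['p'],R['top']); print(sorted(map(tuple,y.tolist()))[:12])
g=y[(y[:,1]>271)]; w=onz('top',g,.182)
f=cv2.fitLine(w[:,:2].astype(np.float32),cv2.DIST_HUBER,0,.001,.001).ravel(); print('guide',f,'yaw',np.arctan2(-f[0],f[1]),w[:,1].min(),w[:,1].max())
# lid front edge / plate: dark-grey catch centre, screws (small yellow off the guide)
s=y[(y[:,1]<271)]; print('upper yellow',s.tolist())
yaw=np.arctan2(-f[0]*np.sign(f[1]),abs(f[1])); ey=np.array([-np.sin(yaw),np.cos(yaw)]); ex=np.array([np.cos(yaw),np.sin(yaw)])
cat=onz('top',[[288,266]],.172)[0]; k=np.array([.5584,-.0555])
print('ex of guide rel knob',(f[2:]-k)@ex,'catch rel knob',(cat[:2]-k)@ex,(cat[:2]-k)@ey)
print('bolt est by catch',.158-(cat[:2]-k)@ey)
# yellow mask profile in side view as map of plate y (rel. knob) on plane x=-16
ys=yel(P['side']['p'],R['side'])
c,v=ray('side',ys); n=np.r_[ex,0]; p0=np.r_[k+ex*-.016,0.]
q=c+v*(((p0-c)@n)/(v@n))[:,None]
Y=((q[:,:2]-k)@ey)*1e3; Z=(q[:,2]-.13)*1e3
for b in range(-60,80,3):
    m=(Y>=b)&(Y<b+3)
    if m.any(): print(b,m.sum(),Z[m].min().round(),Z[m].max().round())
```

```text
[(316, 273), (316, 274), (317, 262), (317, 266), (317, 267), (317, 268), (317, 269), (317, 270), (317, 271), (317, 272), (317, 273), (317, 274)]
guide [ 0.11643234  0.99319863  0.5444662  -0.03448947] yaw -0.11669703 -0.09432946749552112 0.021746704223369398
upper yellow [[317, 262], [318, 262], [318, 263], [344, 265], [317, 266], [318, 266], [343, 266], [344, 266], [317, 267], [318, 267], [317, 268], [318, 268], [366, 268], [317, 269], [318, 269], [365, 269], [366, 269], [317, 270]]
ex of guide rel knob -0.016285338587367804 catch rel knob -0.005344623652112363 0.14536988770471646
bolt est by catch 0.012630112295283547
-48 5 20.0 34.0
-45 3 33.0 40.0
-42 7 9.0 30.0
-39 14 5.0 50.0
-36 13 8.0 50.0
-33 11 15.0 50.0
-30 6 11.0 53.0
-27 7 14.0 36.0
-24 12 14.0 52.0
-21 12 14.0 52.0
-18 8 31.0 55.0
-15 8 13.0 55.0
-12 10 13.0 45.0
-9 13 13.0 55.0
-6 9 23.0 54.0
-3 7 12.0 54.0
0 9 12.0 40.0
3 13 12.0 54.0
6 10 22.0 54.0
9 8 11.0 53.0
12 9 11.0 53.0
15 12 10.0 50.0
18 9 25.0 53.0
21 9 10.0 53.0
24 10 10.0 56.0
27 11 13.0 49.0
30 8 27.0 52.0
33 8 13.0 52.0
36 10 12.0 89.0
39 17 16.0 92.0
42 12 12.0 89.0
45 10 8.0 75.0
48 15 7.0 82.0
51 8 22.0 78.0
54 6 7.0 64.0
57 16 7.0 71.0
60 12 14.0 67.0
63 11 6.0 57.0
66 13 6.0 60.0
69 9 9.0 53.0
72 5 35.0 49.0
75 1 45.0 45.0
```

```bash
python3 - <<'E'
from h import *
P={n:np.load(f'/tmp/{n}0.npz') for n in('side','top')}
d=P['top']['d']; vv,uu=np.mgrid[160:310,220:450]; uv=np.c_[uu.ravel(),vv.ravel()]
c,r=ray('top',uv); w=c+r*d[uv[:,1],uv[:,0]][:,None]
m=(w[:,2]>.115)&(w[:,2]<.2); rect=cv2.minAreaRect(w[m][:,:2].astype(np.float32)); print(rect, m.sum())
# yaw of lid edges
b=cv2.boxPoints(rect); print(b)
lid=w[(w[:,2]>.12)&(w[:,2]<.138)]; print('lid z',np.median(lid[:,2]))
yaws=np.radians(rect[2]); print(yaws)
y=yel(P['top']['p'],(290,250,390,295)); g=y[(y[:,0]>334)&(y[:,1]>271)]; q=onz('top',g,.182)
f=cv2.fitLine(q[:,:2].astype(np.float32),cv2.DIST_L2,0,.001,.001).ravel(); print('guide right part',np.arctan2(-f[0],f[1]),f)
# column-wise yellow rows
for u in range(314,370): 
    t=y[(y[:,0]==u)&(y[:,1]>270)][:,1]; print(u,t.tolist(),end=' ')
E
python3 - <<'E'
import cv2,numpy as np
p=np.load('/tmp/side0.npz')['p'][225:300,270:345]; cv2.imwrite('pics/d.png',cv2.resize(p,None,fx=8,fy=8,interpolation=cv2.INTER_CUBIC)[:,:,::-1])
E
```

```text
((0.6589482426643372, -0.03009916841983795), (0.46501824259757996, 0.2725111246109009), 83.34426879882812) 19156
[[ 0.49666238 -0.24524882]
 [ 0.76733696 -0.27683377]
 [ 0.8212341   0.18505049]
 [ 0.5505595   0.21663544]]
lid z 0.1306544493436036
1.4546319032067303
guide right part -0.10481841 [ 0.10462659  0.9945116   0.54177547 -0.05720743]
314 [] 315 [] 316 [273, 274] 317 [271, 272, 273, 274, 275] 318 [271, 272, 273, 274, 275, 276] 319 [273, 274, 275, 276] 320 [274, 275, 276] 321 [274, 275, 276] 322 [274, 275, 276] 323 [274, 275, 276] 324 [275, 276, 277] 325 [275, 276, 277] 326 [275, 276, 277] 327 [275, 276, 277] 328 [275, 276, 277] 329 [275, 276, 277] 330 [275, 276, 277] 331 [275, 276, 277] 332 [275, 276, 277, 278] 333 [275, 276, 277, 278] 334 [275, 276, 277, 278] 335 [276, 277, 278] 336 [276, 277, 278] 337 [276, 277, 278] 338 [276, 277, 278] 339 [276, 277, 278, 279] 340 [276, 277, 278, 279] 341 [276, 277, 278, 279] 342 [277, 278, 279] 343 [277, 278, 279] 344 [277, 278, 279] 345 [277, 278, 279] 346 [277, 278, 279, 280] 347 [278, 279, 280] 348 [278, 279, 280] 349 [278, 279, 280] 350 [278, 279, 280] 351 [278, 279, 280] 352 [278, 279, 280] 353 [278, 279, 280] 354 [278, 279, 280, 281] 355 [278, 279, 280, 281] 356 [279, 280, 281] 357 [279, 280, 281] 358 [279, 280, 281] 359 [279, 280, 281] 360 [279, 280, 281] 361 [279, 280, 281] 362 [279, 280, 281] 363 [279, 280, 281] 364 [280, 281] 365 [280] 366 [] 367 [] 368 [] 369 []
```

View pics/d.png

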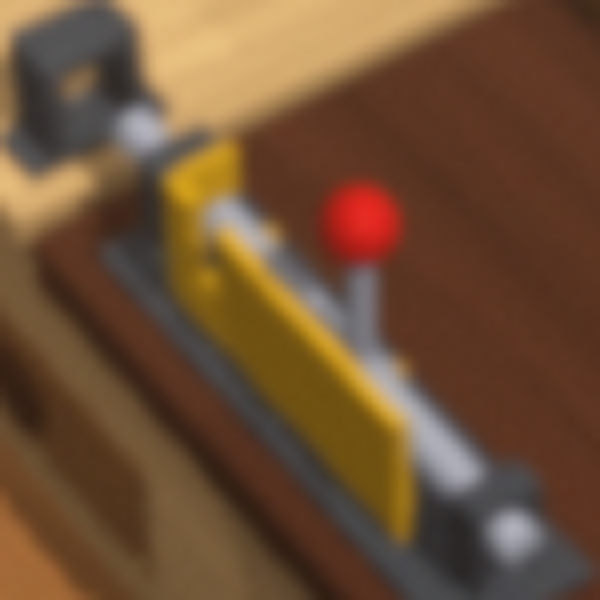

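The enlarged view shows the guide's notch as the gap at about (195–222, 215–285), just before the yellow stop. Its near edge is at about (222,232) and the guide's far end at (412,415). That gives a rough prior, to be confirmed by feel.

Run:
```python
from h import *
yaw=-.112; ex=np.array([np.cos(yaw),np.sin(yaw)]); ey=np.array([-np.sin(yaw),np.cos(yaw)]); k=np.array([.5584,-.0555])
for nm,c in dict(near=(222,232),end=(412,415),postR=(195,208),postL=(167,180),catch=(75,30)).items():
    w=onz('side',[[270+c[0]/8,225+c[1]/8]],.182)[0,:2]; print(nm,(w-k)@ex*1e3,(w-k)@ey*1e3)
for nm,uv,z in[('stop top',(317.5,268),.182),('stop top2',(317.5,274),.182),('catch',(288,266),.172),('end',(365,280),.182),('saddleR',(377,276),.168),('plateL',(307,335/5+245-65+28),.132)]:
    w=onz('top',[uv],z)[0,:2]; print(nm,(w-k)@ex*1e3,(w-k)@ey*1e3)
s=ctrl.sense(); print(s['eef_pos'],s['eef_rot'])
```

```text
near -15.008168061929537 45.36145798016602
end -10.910127904635857 -40.60156605283246
postR -16.04863941082695 57.48643736779806
postL -16.478469002570094 71.21568339196759
catch -5.183953797490297 137.81342388486934
stop top -0.9072013565334669 74.2975627452269
stop top2 -15.019715437781542 72.41702480611215
catch -4.661761180292281 145.39338681123706
end -14.4017043333914 -40.69405468787023
saddleR -0.3447120211152859 -68.86468540386966
plateL -17.923068405333996 99.31758237782456
[0.19561297 0.61952489 0.29145268] [-3.14013949e+00  1.18898992e-04  2.83579392e+00]
```

The near edge at +45 mm and far edge at +57 mm from the knob match the 12 mm notch, so its centre is about +51 mm of slide. Now I'll move over the knob.

Request:
{"name": "play_rows", "arguments": {
  "plan": [
    [[0, 0, -1, 0, 0, -0.124, 1], [0, 0, -1, 0, 0, -0.123, 1], [-0.7, -1, 0, 0, 0, 0, 1], [-0.7, -1, 0, 0, 0, 0, 1], [-0.7, -1, 0, 0, 0, 0, 1], [-0.7, -1, 0, 0, 0, 0, 1], [-0.7, -1, 0, 0, 0, 0, 1], [-0.7, -1, 0, 0, 0, 0, 1]]
  ],
  "newtons": 8
}}

```text
t: 0.9
eef_pos: [0.2661, 0.4901, 0.3319]
eef_rot: [-3.141, -0.0, 3.03]
contact_force: [-0.1, -0.3, -0.2]
width: 0.0871
grasp_force: 0.0
```

Request:
{"name": "play_rows", "arguments": {
  "plan": [
    [[-0.7, -1, 0, 0, 0, 0, 1], [-0.7, -1, 0, 0, 0, 0, 1], [-0.7, -1, 0, 0, 0, 0, 1], [-0.7, -1, 0, 0, 0, 0, 1], [-0.7, -1, 0, 0, 0, 0, 1], [-0.7, -1, 0, 0, 0, 0, 1], [-0.7, -1, 0, 0, 0, 0, 1], [-0.7, -1, 0, 0, 0, 0, 1]]
  ]
}}

```text
t: 1.7
eef_pos: [0.3595, 0.3186, 0.332]
eef_rot: [-3.141, -0.0, 3.03]
contact_force: [0.0, -0.5, 0.3]
width: 0.0872
grasp_force: 0.0
```

Request:
{"name": "play_rows", "arguments": {
  "plan": [
    [[-0.7, -1, 0, 0, 0, 0, 1], [-0.7, -1, 0, 0, 0, 0, 1], [-0.7, -1, 0, 0, 0, 0, 1], [-0.7, -1, 0, 0, 0, 0, 1], [-0.7, -1, 0, 0, 0, 0, 1], [-0.7, -1, 0, 0, 0, 0, 1], [-0.7, -1, 0, 0, 0, 0, 1], [-0.7, -1, 0, 0, 0, 0, 1]]
  ]
}}

```text
t: 2.5
eef_pos: [0.4529, 0.1472, 0.332]
eef_rot: [-3.141, -0.0, 3.03]
contact_force: [0.6, 0.3, -0.3]
width: 0.0872
grasp_force: 0.0
```

Request:
{"name": "play_rows", "arguments": {
  "plan": [
    [[-0.7, -1, 0, 0, 0, 0, 1], [-0.7, -1, 0, 0, 0, 0, 1], [-0.7, -1, 0, 0, 0, 0, 1], [-0.7, -1, 0, 0, 0, 0, 1], [-0.7, -1, 0, 0, 0, 0, 1], [-0.7, -1, 0, 0, 0, 0, 1], [-0.7, -1, 0, 0, 0, 0, 1], [0, 0, 0, 0, 0, 0, 1]]
  ]
}}

```text
t: 3.3
eef_pos: [0.535, -0.0052, 0.332]
eef_rot: [-3.14, 0.0, 3.025]
contact_force: [0.2, -0.3, -0.8]
width: 0.0869
grasp_force: 0.0
```

Request:
{"name": "play_rows", "arguments": {
  "plan": [
    [[-0.48, -0.79, 0, 0, 0, 0, 1], [-0.48, -0.79, 0, 0, 0, 0, 1], [-0.48, -0.79, 0, 0, 0, 0, 1], [0, 0, 0.4, 0, 0, 0, 1], [0, 0, 0.4, 0, 0, 0, 1], [0, 0, 0.4, 0, 0, 0, 1], [0, 0, 0, 0, 0, 0, 1], [0, 0, 0, 0, 0, 0, 1]]
  ]
}}

```text
t: 4.1
eef_pos: [0.5575, -0.0514, 0.308]
eef_rot: [3.141, -0.001, 3.031]
contact_force: [-0.4, 0.5, 1.4]
width: 0.0872
grasp_force: 0.0
```

Run:
```python
from h import *
s=ctrl.sense(); print(s['eef_pos'],s['eef_rot'],s['contact_force'])
P={n:ctrl.get_image(n)[0] for n in('side','top')}
a=cv2.resize(P['side'][170:300,240:390],(600,520)); cv2.imwrite('pics/e.png',a[:,:,::-1])
print(red(P['side'],(265,225,350,310)))
```

```text
[ 0.55751854 -0.0514114   0.30802933] [ 3.14148131e+00 -6.22415495e-04  3.03079632e+00] [-0.37530232  0.50461128  1.37289441]
(array([314.25974026, 252.20779221]), 77)
```

View pics/e.png

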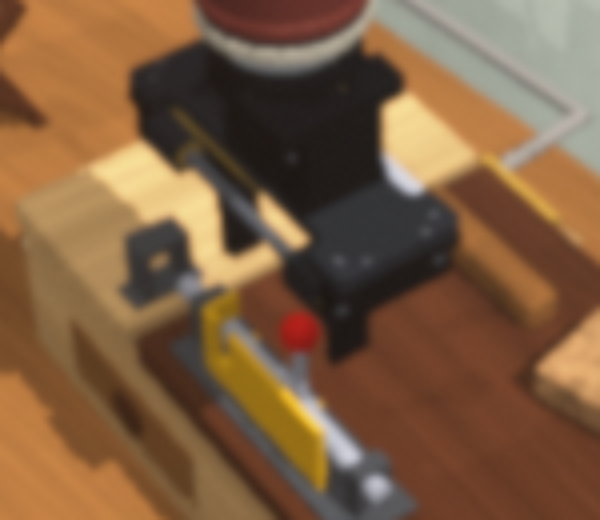

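The fingers straddle the knob (knob at (300,330), fingers at (345,340) and about (240,235)) and nothing is in the way. I'll descend and grip lightly.

Request:
{"name": "play_rows", "arguments": {
  "plan": [
    [[-0.07, -0.2, 0.5, 0, 0, 0, 1], [0, 0, 0.5, 0, 0, 0, 1], [0, 0, 0.5, 0, 0, 0, 1], [0, 0, 0.53, 0, 0, 0, 1], [0, 0, 0, 0, 0, 0, 0.2], [0, 0, 0, 0, 0, 0, -0.1], [0, 0, 0, 0, 0, 0, -0.4], [0, 0, 0, 0, 0, 0, -0.4]]
  ],
  "newtons": 6
}}

```text
t: 5.0
eef_pos: [0.559, -0.0564, 0.2681]
eef_rot: [3.141, 0.001, 3.03]
contact_force: [0.1, -0.4, -0.2]
width: 0.0628
grasp_force: 0.0
```

Request:
{"name": "play_rows", "arguments": {
  "plan": [
    [[0, 0, 0, 0, 0, 0, -0.45], [0, 0, 0, 0, 0, 0, -0.5], [0, 0, 0, 0, 0, 0, -0.55], [0, 0, 0, 0, 0, 0, -0.6], [0, 0, 0, 0, 0, 0, -0.7], [0, 0, 0, 0, 0, 0, -0.8], [0, 0, 0, 0, 0, 0, -0.8], [0, 0, 0, 0, 0, 0, -0.8]]
  ]
}}

```text
t: 5.8
eef_pos: [0.5587, -0.0562, 0.2677]
eef_rot: [3.141, 0.0, 3.03]
contact_force: [0.8, 0.0, 0.4]
width: 0.0212
grasp_force: 6.0
```

Request:
{"name": "play_rows", "arguments": {
  "plan": [
    [[0, 0.3, 0, 0, 0, 0, -0.8], [0, 0.4, 0, 0, 0, 0, -0.8], [0, 0.4, 0, 0, 0, 0, -0.8], [0, 0.4, 0, 0, 0, 0, -0.8], [0, 0.4, 0, 0, 0, 0, -0.8], [0, 0.4, 0, 0, 0, 0, -0.8], [0, 0.2, 0, 0, 0, 0, -0.8], [0, 0, 0, 0, 0, 0, -0.8]]
  ]
}}

```text
t: 6.6
eef_pos: [0.5644, -0.0052, 0.2677]
eef_rot: [3.141, 0.0, 3.031]
contact_force: [0.6, 2.1, 1.0]
width: 0.0211
grasp_force: 6.0
```

Slid about 51 mm with the handle up. Next I'll lean it gently towards the guide and feel for it.

Request:
{"name": "play_rows", "arguments": {
  "plan": [
    [[0.15, 0, 0, 0, 0, 0, -0.8], [0.15, 0, 0.02, 0, 0, 0, -0.8], [0.15, 0, 0.02, 0, 0, 0, -0.8], [0.15, 0, 0.02, 0, 0, 0, -0.8], [0, 0, 0, 0, 0, 0, -0.8], [0, 0, 0, 0, 0, 0, -0.8], [0, 0, 0, 0, 0, 0, -0.8], [0, 0, 0, 0, 0, 0, -0.8]]
  ]
}}

```text
t: 7.4
eef_pos: [0.5524, -0.0053, 0.2665]
eef_rot: [-3.142, -0.0, 3.03]
contact_force: [-0.3, 2.7, 1.6]
width: 0.0213
grasp_force: 6.0
```

Request:
{"name": "play_rows", "arguments": {
  "plan": [
    [[0.05, 0, 0.01, 0, 0, 0, -0.8], [0.05, 0, 0.01, 0, 0, 0, -0.8], [0, 0, 0, 0, 0, 0, -0.8], [0, 0, 0, 0, 0, 0, -0.8], [0, 0, 0, 0, 0, 0, -0.8], [0, 0, 0, 0, 0, 0, -0.8], [0, 0, 0, 0, 0, 0, -0.8], [0, 0, 0, 0, 0, 0, -0.8]]
  ]
}}

```text
t: 8.2
eef_pos: [0.5503, -0.0051, 0.2661]
eef_rot: [-3.141, -0.0, 3.03]
contact_force: [0.5, 2.0, 2.4]
width: 0.021
grasp_force: 6.0
```

Request:
{"name": "play_rows", "arguments": {
  "plan": [
    [[0, 0.06, 0, 0, 0, 0, -0.8], [0.05, 0, 0.015, 0, 0, 0, -0.8], [0.05, 0, 0.015, 0, 0, 0, -0.8], [0, 0, 0, 0, 0, 0, -0.8], [0, 0, 0, 0, 0, 0, -0.8], [0, 0, 0, 0, 0, 0, -0.8], [0, 0, 0, 0, 0, 0, -0.8], [0, 0, 0, 0, 0, 0, -0.8]]
  ]
}}

```text
t: 9.0
eef_pos: [0.5484, -0.0037, 0.2654]
eef_rot: [-3.141, -0.0, 3.03]
contact_force: [-1.8, -3.1, 3.6]
width: 0.0211
grasp_force: 6.0
```

Request:
{"name": "play_rows", "arguments": {
  "plan": [
    [[0.04, 0, 0.012, 0, 0, 0, -0.8], [0.04, 0, 0.013, 0, 0, 0, -0.8], [0, 0, 0, 0, 0, 0, -0.8], [0, 0, 0, 0, 0, 0, -0.8], [0, 0, 0, 0, 0, 0, -0.8], [0, 0, 0, 0, 0, 0, -0.8], [0, 0, 0, 0, 0, 0, -0.8], [0, 0, 0, 0, 0, 0, -0.8]]
  ]
}}

```text
t: 9.8
eef_pos: [0.5469, -0.0035, 0.265]
eef_rot: [-3.142, -0.0, 3.03]
contact_force: [-0.7, -2.6, 4.3]
width: 0.021
grasp_force: 6.0
```

Request:
{"name": "play_rows", "arguments": {
  "plan": [
    [[0.04, 0, -0.01, 0, 0, 0, -0.8], [0.04, 0, -0.01, 0, 0, 0, -0.8], [0.03, 0, 0, 0, 0, 0, -0.8], [0, 0, 0, 0, 0, 0, -0.8], [0, 0, 0, 0, 0, 0, -0.8], [0, 0, 0, 0, 0, 0, -0.8], [0, 0, 0, 0, 0, 0, -0.8], [0, 0, 0, 0, 0, 0, -0.8]]
  ]
}}

```text
t: 10.6
eef_pos: [0.5447, -0.0032, 0.2649]
eef_rot: [-3.141, -0.0, 3.03]
contact_force: [3.5, -3.3, -7.0]
width: 0.0215
grasp_force: 6.0
```

Request:
{"name": "play_rows", "arguments": {
  "plan": [
    [[0.05, 0, 0.01, 0, 0, 0, -0.8], [0.05, 0, 0.01, 0, 0, 0, -0.8], [0, 0, 0.01, 0, 0, 0, -0.8], [0, 0, 0, 0, 0, 0, -0.8], [0, 0, 0, 0, 0, 0, -0.8], [0, 0, 0, 0, 0, 0, -0.8], [0, 0, 0, 0, 0, 0, -0.8], [0, 0, 0, 0, 0, 0, -0.8]]
  ]
}}

```text
t: 11.4
eef_pos: [0.543, -0.003, 0.2648]
eef_rot: [-3.142, 0.001, 3.03]
contact_force: [4.0, -2.7, -4.4]
width: 0.0211
grasp_force: 6.0
```

Request:
{"name": "play_rows", "arguments": {
  "plan": [
    [[0, 0, 0.04, 0, 0, 0, -0.8], [0.03, 0, 0.015, 0, 0, 0, -0.8], [0.03, 0, 0.015, 0, 0, 0, -0.8], [0, 0, 0, 0, 0, 0, -0.8], [0, 0, 0, 0, 0, 0, -0.8], [0, 0, 0, 0, 0, 0, -0.8], [0, 0, 0, 0, 0, 0, -0.8], [0, 0, 0, 0, 0, 0, -0.8]]
  ]
}}

```text
t: 12.2
eef_pos: [0.5419, -0.0024, 0.264]
eef_rot: [3.141, 0.001, 3.03]
contact_force: [0.8, -1.2, 5.1]
width: 0.0213
grasp_force: 6.0
```

Run:
```python
from h import *
s=ctrl.sense(); print(s['eef_pos'],s['contact_force'],s['moment'])
P={n:ctrl.get_image(n)[0] for n in('side','top')}
a=cv2.resize(P['side'][205:275,255:345],(720,560),interpolation=2); cv2.imwrite('pics/f.png',a[:,:,::-1])
print(red(P['side'],(265,215,350,310)))
```

```text
[ 0.54185912 -0.00241997  0.26399257] [ 0.847023   -1.16043911  5.12865106] [-0.2128083  -0.38841288  0.05074014]
(array([290.5, 246. ]), 6)
```

View pics/f.png

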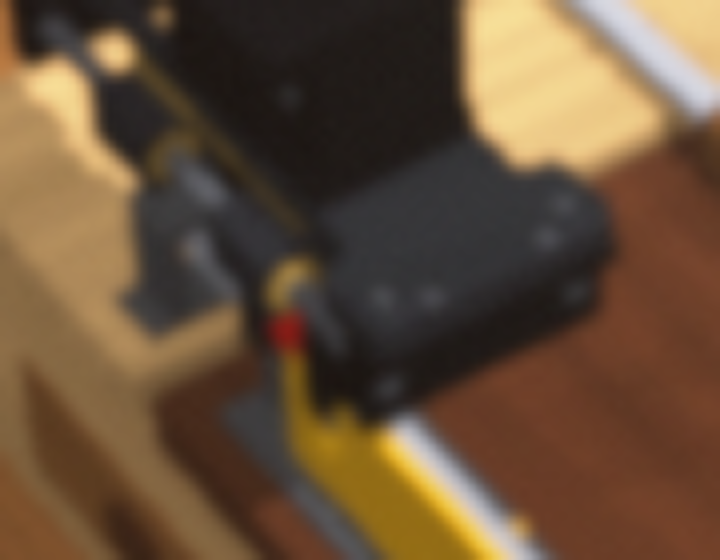

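A small piece of the red ball shows beside the finger at about (288,330) in the crop (px 291,246). I'll check whether it follows the tool or has stayed behind at the guide.

Run:
```python
from h import *
def proj(n,X):
    i=ctrl.camera_info(n); return cv2.projectPoints(np.array([X],float),cv2.Rodrigues(i['R'])[0],i['t'],i['mtx'],np.array([i['k1'],0,0,0,0.]))[0].ravel().round(1)
k0=np.array([.5584,-.0555,.2165]); print('k0 check 314.7,252.1',proj('side',k0))
ex=np.array([.9937,-.1118,0]);ey=np.array([.1118,.9937,0]);ez=np.array([0,0,1.])
ax=k0-.06*ez
for sl in(.050,.0515):
  for th in(0.26,.30,.34,.37): print(sl,th,proj('side',ax+sl*ey-.06*np.sin(th)*ex+.06*np.cos(th)*ez))
p=cv2.imread('pics/f.png'); 
I=ctrl.get_image('side')[0]; h=cv2.cvtColor(I,cv2.COLOR_RGB2HSV)
m=((h[:,:,0]<8)|(h[:,:,0]>172))&(h[:,:,1]>150)&(h[:,:,2]>70); ys,xs=np.nonzero(m[225:270,275:315]); print(np.c_[xs+275,ys+225].tolist())
```

```text
k0 check 314.7,252.1 [314.5 252.5]
0.05 0.26 [295.8 242.7]
0.05 0.3 [294.9 243.4]
0.05 0.34 [294.1 244. ]
0.05 0.37 [293.4 244.6]
0.0515 0.26 [295.4 242.3]
0.0515 0.3 [294.5 243. ]
0.0515 0.34 [293.7 243.6]
0.0515 0.37 [293.  244.2]
[[290, 244], [291, 244], [289, 245], [290, 245], [291, 245], [292, 245], [288, 246], [289, 246], [290, 246], [291, 246], [292, 246], [289, 247], [290, 247], [291, 247], [292, 247], [289, 248], [290, 248], [291, 248], [292, 248]]
```

The visible red matches a ball that moved with the tool, at about 0.37 rad. A handle blocked at 0.26 rad would sit about 3 px away. So the stem is in the notch, and I'll follow the arc down with a lighter grip.

Request:
{"name": "play_rows", "arguments": {
  "plan": [
    [[0.17, 0, 0.07, 0, 0, 0, -0.8], [0.17, 0, 0.08, 0, 0, 0, -0.8], [0, 0, 0, 0, 0, 0, -0.8], [0, 0, 0, 0, 0, 0, -0.8], [0, 0, 0, 0, 0, 0, -0.8], [0, 0, 0, 0, 0, 0, -0.8], [0, 0, 0, 0, 0, 0, -0.8], [0, 0, 0, 0, 0, 0, -0.8]]
  ],
  "newtons": 4
}}

```text
t: 13.15
eef_pos: [0.5335, 0.0001, 0.2597]
eef_rot: [3.14, -0.003, 3.032]
contact_force: [-2.3, 6.2, 2.7]
width: 0.0213
grasp_force: 4.0
```

Request:
{"name": "play_rows", "arguments": {
  "plan": [
    [[0, 0.05, 0, 0, 0, 0, -0.8], [0, 0.05, 0, 0, 0, 0, -0.8], [0, 0, 0, 0, 0, 0, -0.8], [0, 0, 0, 0, 0, 0, -0.8], [0, 0, 0, 0, 0, 0, -0.8], [0, 0, 0, 0, 0, 0, -0.8], [0, 0, 0, 0, 0, 0, -0.8], [0, 0, 0, 0, 0, 0, -0.8]]
  ]
}}

```text
t: 13.95
eef_pos: [0.535, 0.0001, 0.2604]
eef_rot: [3.141, -0.0, 3.03]
contact_force: [-3.5, 5.4, 4.5]
width: 0.0209
grasp_force: 4.0
```

Request:
{"name": "play_rows", "arguments": {
  "plan": [
    [[0, 0.05, -0.02, 0, 0, 0, -0.8], [0, 0, 0, 0, 0, 0, -0.8], [0, 0, 0, 0, 0, 0, -0.8], [0, 0, 0, 0, 0, 0, -0.8], [0, 0, 0, 0, 0, 0, -0.8], [0, 0, 0, 0, 0, 0, -0.8], [0, 0, 0, 0, 0, 0, -0.8], [0, 0, 0, 0, 0, 0, -0.8]]
  ]
}}

```text
t: 14.75
eef_pos: [0.5352, 0.0005, 0.2607]
eef_rot: [-3.141, 0.0, 3.029]
contact_force: [-0.9, -2.5, -0.2]
width: 0.0211
grasp_force: 4.0
```

Forces are down to about 2.5 N, so I'll carry on down the arc.

Request:
{"name": "play_rows", "arguments": {
  "plan": [
    [[0.19, 0, 0.12, 0, 0, 0, -0.8], [0.19, 0, 0.125, 0, 0, 0, -0.8], [0.17, 0, 0.15, 0, 0, 0, -0.8], [0.17, 0, 0.15, 0, 0, 0, -0.8], [0, 0, 0, 0, 0, 0, -0.8], [0, 0, 0, 0, 0, 0, -0.8], [0, 0, 0, 0, 0, 0, -0.8], [0, 0, 0, 0, 0, 0, -0.8]]
  ]
}}

```text
t: 15.55
eef_pos: [0.5208, 0.0024, 0.2499]
eef_rot: [-3.141, -0.0, 3.03]
contact_force: [-1.9, -3.1, 0.8]
width: 0.0212
grasp_force: 4.0
```

Request:
{"name": "play_rows", "arguments": {
  "plan": [
    [[0.145, 0, 0.172, 0, 0, 0, -0.8], [0.145, 0, 0.172, 0, 0, 0, -0.8], [0.118, 0, 0.192, 0, 0, 0, -0.8], [0.118, 0, 0.192, 0, 0, 0, -0.8], [0.088, 0, 0.208, 0, 0, 0, -0.8], [0.088, 0, 0.208, 0, 0, 0, -0.8], [0, 0, 0, 0, 0, 0, -0.8], [0, 0, 0, 0, 0, 0, -0.8]]
  ]
}}

```text
t: 16.35
eef_pos: [0.5068, 0.0041, 0.2268]
eef_rot: [-3.141, -0.0, 3.03]
contact_force: [-0.9, -2.4, 0.3]
width: 0.0214
grasp_force: 4.0
```

Request:
{"name": "play_rows", "arguments": {
  "plan": [
    [[0.055, 0, 0.218, 0, 0, 0, -0.8], [0.055, 0, 0.218, 0, 0, 0, -0.8], [0.02, 0, 0.22, 0, 0, 0, -0.8], [0.01, 0, 0.14, 0, 0, 0, -0.8], [0.01, 0, 0.08, 0, 0, 0, -0.8], [0, 0, 0, 0, 0, 0, -0.8], [0, 0, 0, 0, 0, 0, -0.8], [0, 0, 0, 0, 0, 0, -0.8]]
  ]
}}

```text
t: 17.15
eef_pos: [0.5038, 0.0044, 0.2095]
eef_rot: [3.142, -0.0, 3.03]
contact_force: [-2.4, -0.9, -1.6]
width: 0.0214
grasp_force: 4.0
```

Request:
{"name": "play_rows", "arguments": {
  "plan": [
    [[0, 0, 0.05, 0, 0, 0, -0.8], [0, 0, 0.03, 0, 0, 0, -0.8], [0, 0, 0, 0, 0, 0, -0.8], [0, 0, 0, 0, 0, 0, -0.8], [0, 0, 0, 0, 0, 0, -0.8], [0, 0, 0, 0, 0, 0, -0.8], [0, 0, 0, 0, 0, 0, -0.8], [0, 0, 0, 0, 0, 0, -0.8]]
  ]
}}

```text
t: 17.95
eef_pos: [0.5038, 0.0044, 0.2078]
eef_rot: [3.142, -0.0, 3.03]
contact_force: [-3.3, -0.1, -1.7]
width: 0.0214
grasp_force: 4.0
```

Request:
{"name": "play_rows", "arguments": {
  "plan": [
    [[0, 0, 0.03, 0, 0, 0, -0.8], [0, 0, 0.03, 0, 0, 0, -0.8], [0, 0, 0, 0, 0, 0, -0.8], [0, 0, 0, 0, 0, 0, -0.8], [0, 0, 0, 0, 0, 0, -0.8], [0, 0, 0, 0, 0, 0, -0.8], [0, 0, 0, 0, 0, 0, -0.8], [0, 0, 0, 0, 0, 0, -0.8]]
  ]
}}

```text
t: 18.75
eef_pos: [0.5039, 0.0044, 0.2067]
eef_rot: [-3.142, -0.0, 3.03]
contact_force: [-2.5, -1.2, -1.5]
width: 0.0208
grasp_force: 4.0
```

Request:
{"name": "play_rows", "arguments": {
  "plan": [
    [[0, 0, 0.03, 0, 0, 0, -0.8], [0, 0, 0.03, 0, 0, 0, -0.8], [0, 0, 0, 0, 0, 0, -0.8], [0, 0, 0, 0, 0, 0, -0.8], [0, 0, 0, 0, 0, 0, -0.8], [0, 0, 0, 0, 0, 0, -0.8], [0, 0, 0, 0, 0, 0, -0.8], [0, 0, 0, 0, 0, 0, -0.8]]
  ]
}}

```text
t: 19.55
eef_pos: [0.5039, 0.0044, 0.2055]
eef_rot: [-3.142, 0.0, 3.03]
contact_force: [-2.8, -0.5, -0.3]
width: 0.0211
grasp_force: 4.0
```

Request:
{"name": "play_rows", "arguments": {
  "plan": [
    [[0, 0, 0.03, 0, 0, 0, -0.8], [0, 0, 0.03, 0, 0, 0, -0.8], [0, 0, 0, 0, 0, 0, -0.8], [0, 0, 0, 0, 0, 0, -0.8], [0, 0, 0, 0, 0, 0, -0.8], [0, 0, 0, 0, 0, 0, -0.8], [0, 0, 0, 0, 0, 0, -0.8], [0, 0, 0, 0, 0, 0, -0.8]]
  ]
}}

```text
t: 20.35
eef_pos: [0.504, 0.0044, 0.2043]
eef_rot: [-3.142, 0.0, 3.03]
contact_force: [-2.0, -0.0, 1.1]
width: 0.0213
grasp_force: 4.0
```

The forces show no more downward travel (Fz has turned slightly positive and the drop is over 60 mm). I'll release, lift and look.

Request:
{"name": "play_rows", "arguments": {
  "plan": [
    [[0, 0, 0, 0, 0, 0, -0.2], [0, 0, 0, 0, 0, 0, 0.3], [0, 0, 0, 0, 0, 0, 0.6], [0, 0, 0, 0, 0, 0, 1], [0, 0, 0, 0, 0, 0, 1], [0, 0, 0, 0, 0, 0, 1], [0, 0, 0, 0, 0, 0, 1], [0, 0, 0, 0, 0, 0, 1]]
  ]
}}

```text
t: 21.15
eef_pos: [0.5039, 0.0044, 0.2043]
eef_rot: [-3.142, 0.0, 3.03]
contact_force: [0.3, -0.1, 0.2]
width: 0.0772
grasp_force: 0.0
```

Request:
{"name": "play_rows", "arguments": {
  "plan": [
    [[0.2, 0, -0.6, 0, 0, 0, 1], [0.2, 0, -1, 0, 0, 0, 1], [0.2, 0, -1, 0, 0, 0, 1], [0, 0, -1, 0, 0, 0, 1], [0, 0, -1, 0, 0, 0, 1], [0, 0, -1, 0, 0, 0, 1], [0, 0, -1, 0, 0, 0, 1], [0, 0, 0, 0, 0, 0, 1]]
  ]
}}

```text
t: 21.95
eef_pos: [0.4927, 0.0055, 0.3396]
eef_rot: [3.14, 0.004, 3.029]
contact_force: [0.6, 0.2, -0.5]
width: 0.0869
grasp_force: 0.0
```

Request:
{"name": "play_rows", "arguments": {
  "plan": [
    [[0, 1, 0, 0, 0, 0, 1], [0, 1, 0, 0, 0, 0, 1], [0, 1, 0, 0, 0, 0, 1], [0, 1, 0, 0, 0, 0, 1], [0, 1, 0, 0, 0, 0, 1], [0, 1, 0, 0, 0, 0, 1], [0, 1, 0, 0, 0, 0, 1], [0, 1, 0, 0, 0, 0, 1]]
  ]
}}

```text
t: 22.75
eef_pos: [0.5099, 0.1663, 0.3362]
eef_rot: [-3.142, -0.0, 3.03]
contact_force: [0.5, -0.1, 0.1]
width: 0.0868
grasp_force: 0.0
```

Run:
```python
from h import *
P={n:ctrl.get_image(n)[0] for n in('side','top')}
for n in P:np.save(f'/tmp/{n}1.npy',P[n])
a=cv2.resize(P['side'][210:310,240:370],(728,560),interpolation=2); cv2.imwrite('pics/g.png',a[:,:,::-1])
r={'side':red(P['side'],(255,215,350,320)),'top':red(P['top'],(290,250,390,310))}; print(r)
k,e=tri(r['side'][0],r['top'][0]); print(k,e)
d=k[:2]-np.array([.5584,-.0555]); print('ex',d@[.9937,-.1118],'ey',d@[.1118,.9937],'z',k[2])
```

```text
{'side': (array([278.94285714, 268.81428571]), 70), 'top': (array([322.65384615, 294.76923077]), 52)}
[0.50350634 0.00527248 0.15473584] 0.00017991295161804205
ex -0.06134219815036101 ey 0.0542525061270893 z 0.15473583976475025
```

View pics/g.png

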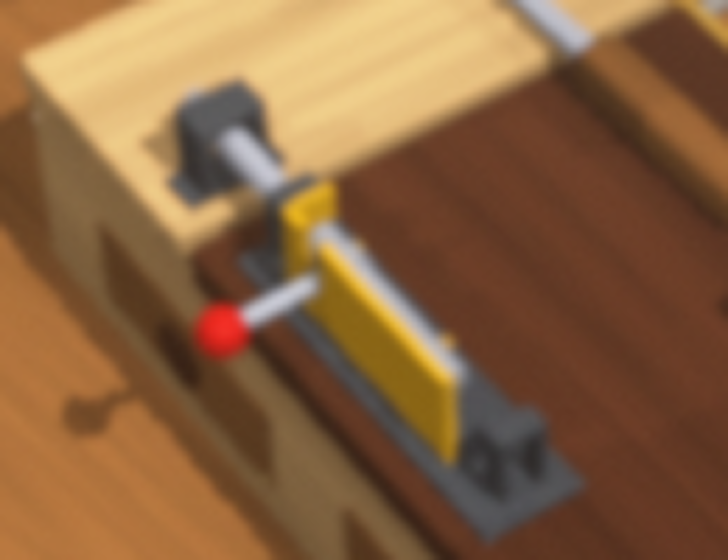

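The handle lies level in the notch, with the knob at (222,330) in the crop and z 0.155 m against the axis at 0.156 m. The bolt's tip goes through the catch at (215,140), and the robot is clear.

```bash
python3 -c "
from rig import ctrl
print(ctrl.job_done())"
```

```text
the job is handed in; nothing more can be done
None
```

The chest is bolted: the bolt is in the catch, the handle lies level in the notch, the arm was clear of everything, and I handed the job in at about 23 s.

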